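# Clamp the bracket to the press backstop and press its bush home

## Task

Clip the large spring clamp, lying level, well onto the free upright end of the press's backstop so that its jaws squeeze the bracket and the backstop together, and let go of it. Then pull the press lever down to its stop so that the brass bush is pressed fully home, and let the lever return all the way up. Leave the bracket in its place and the small clamp, the oil bottle, the grease tin and the parts tray where they are.

Things in the scene. Friction and masses are not known exactly. Their poses are not given: they have to be found in the camera images.
- press: Grey hand lever press, fixed. Origin on the bench under the ram's axis; x points from its open front (robot's side) back to the column, y to the lever's side, z up. Spans in mm: base x -100..130, y -100..100, z 0..20; head x -25..115, y -32..32, z 175..270; column x 60..115, y -31..31; ram rod up to z 303.
- backstop: Upright steel plate on the press base, 7 mm thick, 165 mm long, 95 mm high (20 to 115 mm above the bench). Origin at its foot in its front face, abreast of the ram; axes as the press. Spans y -115..50 mm: its free end stands out 15 mm past the base on the -y side, with free space round it.
- edge (a point): Middle of the backstop's free upright end, on its front face, 67.5 mm above the bench. Axes as the press: y points along the backstop, inwards from the free end. The backstop lies at x 0..7 mm, the bracket's leg in front at x -5..0 mm (at first 0.5 to 3 mm further forward).
- bracket: Loose aluminium angle bracket, 400 g, on the press base. Upright leg 5 x 155 x 85 mm high in front of the backstop (0.5 to 3 mm gap at first, its end within 6 mm of the backstop's); foot 62 x 155 x 6 mm under the ram with a boss 36 mm across, 25 mm high. Origin under the boss, on the underside; axes as the press; leg at x 25..30 mm.
- bush (a joint): Brass flanged bush (flange 30 mm across) started in the bracket's boss under the ram: how far it is pressed in, 0 to 0.012 m; 0 to 3 mm at first, 12 mm is fully home. It slides stiffly (about 35 N at the ram) and stays where it is pressed to.
- lever (a joint): Angle of the press lever: 0 up at rest; down it comes up hard at about 1.0 rad (ram 28.5 mm down, the bush seated on its boss); 1.05 at most. A spring brings it back up (4 N at the knob at rest, 7 N at the bottom; pressing the bush adds 7 N).
- lever_knob (a point): Centre of the black ball knob, 34 mm across, on the lever's end (12 mm rod, 140 mm from its axis), 85 mm to the +y side of the ram's axis. At rest it stands 45 degrees above the level, leaning to the press's front, 319 mm above the bench; it swings forward and down to 12 degrees below the level, 190 mm above the bench.
- lever_axis (a point): Point of the lever's turning axis (level, parallel to the press's y) in the plane in which the knob swings, 220 mm above the bench, 29 mm behind the ram's axis. Its own axes turn with the lever.
- clamp: +y half of the large spring clamp (135 mm long, 24 mm thick, 110 g; steel, black rubber grips and pads), lying flat on the bench, jaws shut. Origin on the hinge axis at the underside, z up along it, x (jaws shut) along the middle line to the jaw tips. Jaw pads at x 38..56 mm, free throat from x 9 mm on. Handles run back to x -79 mm, splayed 15.6 degrees each; 69 mm across at x -60 mm.
- clamp_arm (a joint): Opening angle of the large clamp: 0 shut, 0.56 rad fully open, about 0.25 when gripping 12 mm. Squeezing the handles (11 to 18 N at x -60 mm) opens it, sprung shut. Fully squeezed: handles parallel, 30 mm across, pads 26 mm apart, and fingers closed on x -60 mm stand about 64 mm behind the hinge. The middle line is turned minus half this angle about z from clamp's x.
- clamp_jaw (a point): Point on the x axis of the large clamp's +y half, 47 mm from the hinge axis (abreast of the middle of the jaw pads), at half thickness.
- small_clamp: A smaller spring clamp of the same make, 90 mm long, 18 mm thick, not wanted; lying flat on the other side of the press. Origin and axes as for the large clamp.
- oil_bottle: White oil bottle with a black cap, 50 mm across, 150 mm high, standing beside the press base in front of the backstop's free end. Origin under its centre.
- parts_tray: Black tray of spare bushes, 130 x 180 x 30 mm, on the bench in front of the press. Origin under its centre.
- grease_tin: Round metal grease tin with a dark lid, 66 mm across, 90 mm high, standing beyond the backstop's free end, towards the press's back. Origin under its centre.
Not all that is in view belongs to the job. Several things have the shape of the oil_bottle; the one meant has the colours described above.

How it is judged:
By the outcome, as a careful person would: the job done as asked, in the order asked, and still so for the second after the job is handed in, with the robot touching nothing.
It also fails if it takes over 59 s, if anything falls off the work surface, if the arm or the gripper's body presses on something with over 40 N, if the wrist force passes 120 N, or if a joint passes its speed limit or range.

## Robot

A 6-joint arm with a two-finger parallel gripper is mounted at the origin on the work surface. World frame = base frame: x ahead of the robot, y to its left, z up, the work surface at z = 0. Lengths are in mm, angles in degrees, forces in N, time in s.
With the tool pointing down it reaches from about 350 to 850 mm from the base axis. Payload 8.1 kg.
Tool frame: the origin (TCP) lies midway between the tips of the shut fingers; the grasp point (between the pads) lies 19 mm behind it (r.pinch_z is the distance from the TCP to the grasp point, in mm); z points along the fingers, y is the line along which they close (so a half turn about z gives the same grasp; the last joint's range is limited). The gripper opens to 85 mm and grips with 20 to 120 N. Pads are 22 mm wide; open, the fingers measure 114 mm over their backs; the gripper's body (76 mm by 85 mm) begins 54 mm behind the grasp point. The pads swing forward as they close: fully open they stand 13 mm farther back than shut.
Start: joints at [68.044, 7.471, 85.268, -0, 87.261, -4.893], TCP at [176.029, 573.602, 231.292] pointing down, gripper open.
Joint ranges: [-169.43, 169.43], [-51.17, 129.36], [1.28, 143.12], [-76.62, 256.62], [0, 156.53], [-152.29, 152.29]. Speed limits (degrees/s): [136.94, 136.94, 159.86, 180, 180, 180].

## Interface

Orientations are given as [roll, pitch, yaw] about the fixed x, y, z axes, in that order (R = Rz(yaw) Ry(pitch) Rx(roll)).
In Python, from bench import r gives the robot as it stands.
- The arm moves only by the shell command python3 -m jog 'ROWS' [OPENING] [FORCE]. ROWS is JSON, one flat list of numbers, 6 for each row, row after row: the shift along the tool's x, y, z in m, then the turn, a rotation vector about the tool's x, y, z in rad. A call has 1 to 8 rows; each row is the pose to reach, as a shift and turn from the pose commanded when the call began, along the tool's axes at that moment; what a row does not reach only later rows make up. A row lasts 1/8 s, in which the tool goes at most 62.5 mm and 10.7 degrees, less where a joint would pass 70% of its speed; a pose out of reach is approached as far as the arm can. A call with a gripper value outside its range is refused whole. OPENING is the opening, from -1 (shut) to 1 (fully open), set as the call begins (- or left out, the last holds). The fingers move at their own pace and stop on an object; FORCE is the grip in N (left out, the last holds). Time passes only in rows, so rows that repeat a pose let the fingers close. It gives the time, the measured TCP pose, the force, the opening and the grip force at its end, in the units of the state.
- r.sense(): the state, without advancing time (a new reading comes with each control period).
- r.snapshot(name): name is "scene" or "top"; returns a dict with "pixels" (420x560x3 uint8, red, green, blue), "range_z" (420x560 float32, mm along the optical axis (not along the pixel's ray), 0 where there is no reading), "K" (3x3 intrinsics, pixels), "k1" (the pictures are not rectified: a ray, as slopes to the right and down, at radius r is drawn at 1 + k1 r^2 times it, then the intrinsics apply), "rvec" (rotation vector, rad) and "tvec" (3), from world to camera coordinates, as OpenCV has them. Camera axes: x right, y down, z forward; pixel columns grow to the right and rows downward; lengths in mm; the calibration is good to about 2 mm. A picture is of the moment at which its call begins.
- r.hand_in(): hands the job in; it is judged then, once.
Trained networks look in a picture, given as the dict that the camera call returned (one of the last four; its "shot" number tells which), for a name from the list of things; names that differ only in an ending like _2 or _b are one class to them, and where a whole thing is asked for, a point or a joint stands for the part that bears it (a point fixed in the world has none). Each returns a list of dicts, best first, with "score" (0 to 1); they miss things now and then, are a little off and sometimes report something else, mostly with a low value. They report only what shows in the picture. A call takes as long as a camera call. They do not tell look-alikes from the thing itself.
- r.look_for(picture, target): "bbox" ([left, top, right, bottom] in pixels, round what is visible of it).
- r.outline_of(picture, target): "region" (420x560 bool, what is visible of it) and "bbox" ([left, top, right, bottom] in pixels, round what is visible of it).
The state is a dict: "time": time; "joint_pos": joint angles; "qd": joint speeds; "joint_efforts": joint torques, N m; "tool_pos": TCP position; "tcp_rot": TCP orientation; "ft_force": force on the tool from outside, world axes, zero at the start; "wrist_torque": the same for the moment, N m; "finger_gap": finger opening in mm; "grip_force": force on a finger pad.
Only numpy, scipy, OpenCV 4.12 (cv2) and the standard library are available. Lean on these libraries where they do the work, as an engineer would, in place of code of your own. Each camera call takes 0.05 s, during which the arm holds its last target. There are 200 camera calls.

## Working session

There is one attempt and no reset: what is moved stays moved. The work goes in short steps, Python scripts to look and compute and a shell command to move; the robot and the scene stay as the last step left them, time stands still between calls to the robot, and variables do not carry over. Pictures are saved under pics/ and viewed, at most 10 in all, crops included, and the job is handed in when it is done.

```bash
ls; mkdir -p pics
cat > h.py <<'E'
import numpy as np, cv2
from bench import r
def snap(n,f=None):
    p=r.snapshot(n)
    if f: cv2.imwrite('pics/'+f,cv2.cvtColor(p['pixels'],cv2.COLOR_RGB2BGR))
    return p
def cloud(p):
    K=np.array(p['K'],float);k1=p['k1'];h,w=p['range_z'].shape
    v,u=np.mgrid[:h,:w].astype(float)
    pts=np.stack([u,v],-1).reshape(-1,1,2)
    s=cv2.undistortPoints(pts,K,np.array([k1,0,0,0],float)).reshape(h,w,2)
    z=p['range_z'].astype(float)
    c=np.dstack([s*z[...,None],z])
    R=cv2.Rodrigues(np.array(p['rvec'],float))[0];t=np.array(p['tvec'],float).ravel()
    W=(c-t)@R
    W[z<=0]=np.nan
    return W
def proj(p,X):
    return cv2.projectPoints(np.array(X,float).reshape(-1,1,3),np.array(p['rvec'],float),np.array(p['tvec'],float),np.array(p['K'],float),np.array([p['k1'],0,0,0],float))[0].reshape(-1,2)
E
python3 - <<'E'
from h import *
for n in ('scene','top'):
    p=snap(n,n+'0.png'); W=cloud(p); np.savez(n+'0.npz',W=W,**{k:p[k] for k in('pixels','range_z','K','k1','rvec','tvec')})
    R=cv2.Rodrigues(np.array(p['rvec'],float))[0]; print(n,'cam',-R.T@np.ravel(p['tvec']))
    for t in ['press','backstop','bracket','bush','lever','lever_knob','clamp','clamp_arm','small_clamp','oil_bottle','parts_tray','grease_tin']:
        for d in r.outline_of(p,t)[:3]:
            m=d['region']; q=W[m]; q=q[~np.isnan(q[:,0])]
            print(t,round(d['score'],2),np.round(d['bbox']),len(q), np.round(np.median(q,0)) if len(q) else '', np.round(np.percentile(q,[2,98],axis=0)).tolist() if len(q) else '')
E
```

```text
pics
scene cam [ 947.72326738 -511.92260234  978.42543745]
press 0.66 [234. 136. 332. 288.] 6284 [644.  40. 110.] [[506.0, -39.0, 6.0], [728.0, 154.0, 315.0]]
backstop 0.97 [270. 223. 297. 274.] 662 [641.  18.  72.] [[631.0, -49.0, 23.0], [657.0, 87.0, 119.0]]
bracket 0.75 [250. 229. 286. 275.] 640 [592.   5.  26.] [[562.0, -49.0, 20.0], [635.0, 81.0, 107.0]]
lever_knob 0.84 [264. 132. 309. 187.] 471 [557. 143. 265.] [[297.0, 126.0, -3.0], [636.0, 492.0, 334.0]]
lever_knob 0.59 [268. 224. 292. 274.] 656 [641.  14.  65.] [[634.0, -49.0, 21.0], [656.0, 87.0, 116.0]]
clamp 0.95 [300. 163. 342. 188.] 295 [582. 413.  19.] [[526.0, 334.0, 2.0], [608.0, 464.0, 26.0]]
clamp_arm 0.59 [312. 166. 342. 190.] 176 [588. 409.  19.] [[577.0, 329.0, 1.0], [611.0, 464.0, 26.0]]
small_clamp 0.9 [151. 340. 188. 380.] 457 [ 558. -367.   15.] [[528.0, -414.0, -2.0], [575.0, -326.0, 20.0]]
small_clamp 0.68 [303. 162. 338. 186.] 331 [581. 415.  19.] [[521.0, 339.0, -0.0], [610.0, 466.0, 26.0]]
oil_bottle 0.94 [208. 247. 230. 282.] 542 [ 533. -130.   91.] [[510.0, -145.0, 13.0], [547.0, -106.0, 150.0]]
oil_b
[... 1221 characters left out ...]
85. 401.  22.] [[576.0, 335.0, -3.0], [606.0, 462.0, 27.0]]
small_clamp 0.76 [393. 214. 420. 234.] 155 [ 558. -353.   16.] [[529.0, -405.0, -2.0], [573.0, -323.0, 21.0]]
oil_bottle 0.81 [309. 260. 329. 277.] 271 [429. -98. 103.] [[405.0, -125.0, 46.0], [448.0, -80.0, 152.0]]
oil_bottle 0.57 [316. 225. 334. 242.] 237 [ 524. -112.  105.] [[502.0, -133.0, 47.0], [543.0, -96.0, 152.0]]
parts_tray 0.69 [218. 243. 287. 291.] 2914 [419.  80.   6.] [[354.0, -9.0, -1.0], [486.0, 168.0, 32.0]]
parts_tray 0.45 [210. 184. 244. 240.] 599 [599. 143. 244.] [[512.0, 102.0, 2.0], [661.0, 177.0, 335.0]]
grease_tin 0.87 [304. 137. 332. 165.] 531 [ 756. -100.   88.] [[730.0, -132.0, 13.0], [789.0, -71.0, 93.0]]
```

Run:
```python
import cv2,numpy as np
a=cv2.imread('pics/top0.png');s=cv2.imread('pics/scene0.png')
cv2.imwrite('pics/a.png',cv2.resize(a[120:300,100:350],(800,576),interpolation=cv2.INTER_CUBIC))
cv2.imwrite('pics/b.png',cv2.resize(s[120:360,150:400],(624,600),interpolation=cv2.INTER_CUBIC))
```

```text
(no output)
```

View pics/a.png

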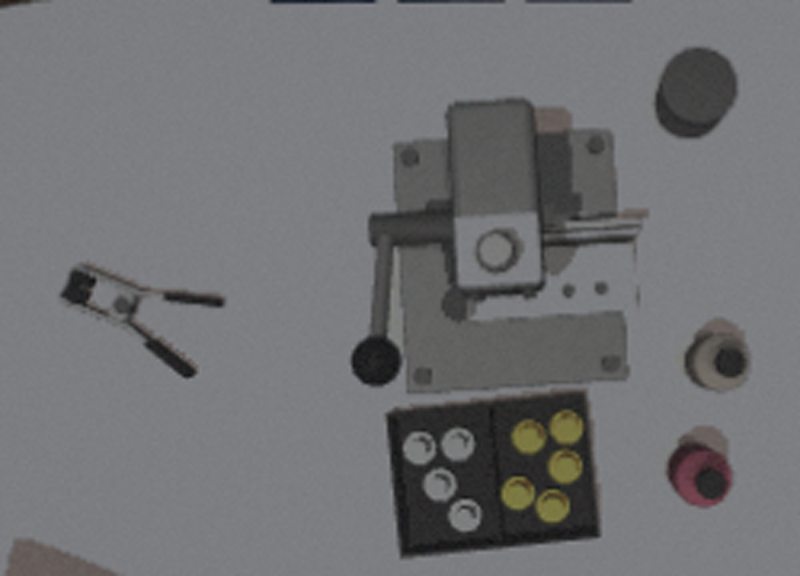

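View pics/b.png

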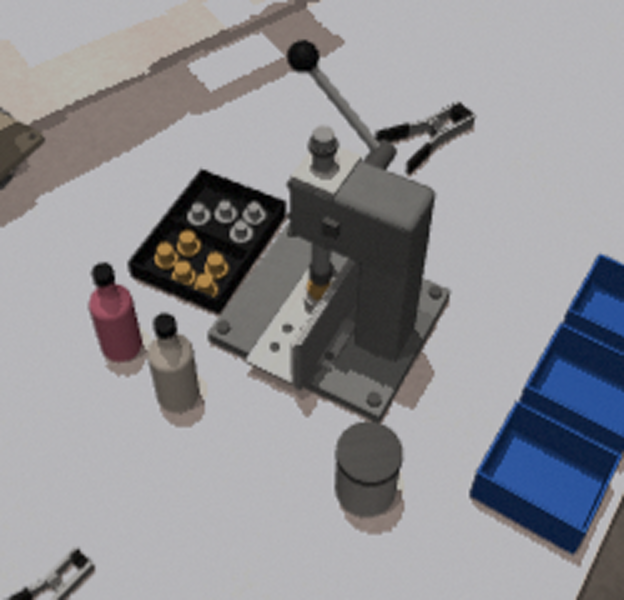

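The top crop shows the large clamp at left (hinge ≈(122,303), jaws ≈(75,285)). Its jaws point away from the press, which is already roughly the insertion direction. The free backstop end is at (645,222), the white bottle at (718,360), the tin at (697,88) and the knob at (375,360). The scene crop agrees with this. Next I'll measure precise poses.

```bash
cat > m.py <<'E'
from h import *
C={n:np.load(n+'0.npz')['W'].reshape(-1,3) for n in('top','scene')}
def sel(n,x,y,z):
    W=C[n];return W[(W[:,0]>x[0])&(W[:,0]<x[1])&(W[:,1]>y[0])&(W[:,1]<y[1])&(W[:,2]>z[0])&(W[:,2]<z[1])]
def rect(P): 
    (c,s,a)=cv2.minAreaRect(P[:,:2].astype(np.float32)); return np.round(c,1),np.round(s,1),round(a,1),len(P),np.round(np.median(P[:,2]),1)
for n in C:
    print(n)
    print('bench z',np.median(sel(n,(400,700),(200,350),(-20,20))[:,2]),np.std(sel(n,(400,700),(200,320),(-20,20))[:,2]))
    print('base',rect(sel(n,(480,760),(-70,190),(15,25))))
    print('head',rect(sel(n,(560,760),(0,120),(264,276))))
    for nm,z in(('bs top',(110,120)),('bk top',(99,109))):
        P=sel(n,(610,680),(-80,15),z)
        if len(P)>5: print(nm,rect(P),np.round(np.polyfit(P[:,1],P[:,0],1),3),P[:,1].min())
    P=sel(n,(480,600),(100,180),(290,345)); 
    f=lambda v:np.linalg.norm(P-v[:3],axis=1)-17
    from scipy.optimize import least_squares
    s=least_squares(f,[535,145,315],loss='soft_l1'); print('knob',np.round(s.x,1),len(P),np.std(f(s.x)))
    P=sel(n,(480,640),(310,490),(9,40)); print('clamp',rect(P)); np.save(n+'cl.npy',P)
    for nm,x,y in(('bottle',(490,560),(-155,-80)),('tin',(720,810),(-150,-60))):
        P=sel(n,x,y,(60,170)); print(nm,rect(P))
E
python3 m.py
```

```text
top
bench z -0.37861631482620306 2.3492032752010816
base (array([606.9,  57.5]), array([248. , 213.3]), 4.2, 3142, np.float64(19.9))
head (array([644.4,  66.1]), array([135.3,  60. ]), 3.8, 862, np.float64(266.8))
bs top (array([638. , -18.5]), array([ 8.2, 62. ]), 0.7, 62, np.float64(113.8)) [-5.80000e-02  6.37619e+02] -49.42039888578707
bk top (array([633.1, -17.4]), array([ 7.6, 59.8]), 1.6, 55, np.float64(104.5)) [-6.30000e-02  6.31226e+02] -47.173567808059694
knob [525.  143.3 318.2] 229 5.671294042207302
clamp (array([570. , 406.7]), array([141.4,  77.2]), 67.6, 368, np.float64(22.7))
bottle (array([ 522.6, -119.2]), array([47.6, 46.8]), 88.7, 273, np.float64(103.0))
tin (array([ 760.8, -102. ]), array([66. , 63.5]), 87.9, 477, np.float64(88.6))
scene
bench z -0.17445796353420223 2.0239391655721155
base (array([607.7,  58.5]), array([252.3, 219.4]), 1.7, 2116, np.float64(20.0))
head (array([645.8,  64.2]), array([133.6,  61.9]), 2.0, 703, np.float64(266.2))
bs top (array([639.7, -17.6]), array([ 8.5, 64.4]), 4.1, 62, np.float64(114.7)) [-5.40000e-02  6.39032e+02] -49.595977461889845
bk top (array([636.2, -18.9]), array([14.6, 61.6]), 3.1, 45, np.float64(104.1)) [-5.70000e-02  6.35453e+02] -49.389147920174906
knob [527.3 143.8 316.7] 182 6.780529668708834
clamp (array([571.9, 406.6]), array([140.2,  78.8]), 68.0, 301, np.float64(21.0))
bottle (array([ 526.3, -123.7]), array([48.6, 42.6]), 51.2, 400, np.float64(101.9))
tin (array([ 761.8, -103.5]), array([65.6, 67.4]), 30.1, 629, np.float64(89.5))
```

```bash
cat >> h.py <<'E'
from scipy.spatial.transform import Rotation as Ro
def delta(pos,yaw,cmd=None):
    s=r.sense(); R0=Ro.from_euler('xyz',s['tcp_rot'],degrees=True); p0=np.array(s['tool_pos'])
    R1=Ro.from_euler('xyz',[180,0,yaw],degrees=True)
    return np.round(R0.inv().apply(np.array(pos)-p0)/1000,4),np.round((R0.inv()*R1).as_rotvec(),4)
E
python3 - <<'E'
from h import *
s=r.sense(); print({k:np.round(s[k],2) for k in('tool_pos','tcp_rot','joint_pos','finger_gap')},r.pinch_z)
a=np.radians(67.8);R=np.array([[np.cos(a),np.sin(a)],[-np.sin(a),np.cos(a)]])
for n in('top','scene'):
    P=np.load(n+'cl.npy');q=(P[:,:2]-[575.3,417.3])@R.T
    for x0 in range(-90,70,10):
        m=(q[:,0]>=x0)&(q[:,0]<x0+10)
        if m.sum(): print(n,x0+5,m.sum(),np.round([q[m,1].min(),q[m,1].max(),q[m,1].min()/2+q[m,1].max()/2],1))
print(delta([552.6,361.7,120],67.8),delta([552.6,361.7,120],-112.2))
E
```

```text
{'tool_pos': array([176.02, 573.61, 231.28]), 'tcp_rot': array([-180.  ,   -0.  ,  162.94]), 'joint_pos': array([68.04,  7.47, 85.27,  0.  , 87.26, -4.89]), 'finger_gap': np.float64(85.19)} 18.700000000000003
top -85 11 [-37.5  38.4   0.4]
top -75 24 [-36.3  39.6   1.7]
top -65 23 [-35.1  37.6   1.2]
top -55 23 [-30.6  35.1   2.2]
top -45 22 [-28.7  32.4   1.8]
top -35 21 [-25.8  30.5   2.4]
top -25 16 [-21.   26.1   2.5]
top -15 13 [-17.7  20.2   1.3]
top -5 36 [-16.7  20.4   1.8]
top 5 45 [-18.2  20.3   1.1]
top 15 14 [-17.7  21.    1.6]
top 25 16 [-17.7  20.8   1.5]
top 35 23 [-17.5  21.    1.7]
top 45 50 [-17.   20.9   2. ]
top 55 31 [-16.8  19.8   1.5]
scene -85 6 [-35.8  38.2   1.2]
scene -75 25 [-40.5  37.9  -1.3]
scene -65 21 [-38.1  34.2  -2. ]
scene -55 23 [-34.9  31.4  -1.8]
scene -45 22 [-29.9  29.3  -0.3]
scene -35 15 [-28.2  29.2   0.5]
scene -25 17 [-24.2  22.5  -0.9]
scene -15 16 [-21.  19.  -1.]
scene -5 32 [-20.4  18.5  -1. ]
scene 5 24 [-19.4  21.3   1. ]
scene 15 11 [-20.   18.2  -0.9]
scene 25 17 [-19.4  17.9  -0.7]
scene 35 25 [-19.6  17.7  -0.9]
scene 45 30 [-21.   13.4  -3.8]
scene 55 17 [-20.2  19.4  -0.4]
(array([-0.4222, -0.0921,  0.1113]), array([-0.    , -0.    ,  1.6604])) (array([-0.4222, -0.0921,  0.1113]), array([ 0.    , -0.    , -1.4812]))
```

```bash
python3 -m jog '[-0.04,-0.01,0,0,0,0.16, -0.10,-0.02,0.02,0,0,0.34, -0.16,-0.04,0.04,0,0,0.52, -0.22,-0.05,0.06,0,0,0.7, -0.28,-0.06,0.07,0,0,0.88, -0.33,-0.07,0.08,0,0,1.06, -0.38,-0.08,0.09,0,0,1.24, -0.41,-0.09,0.1,0,0,1.42]' 1
python3 - <<'E'
from h import *
print(delta([552.6,361.7,60],67.8),r.sense()['finger_gap'])
E
```

```text
time: 2.3
tool_pos: [543.8, 365.6, 130.9]
tcp_rot: [180.0, -0.0, 81.1]
ft_force: [0.9, -0.1, -0.0]
finger_gap: 85.6
grip_force: 0.0
(array([-0.0025,  0.0093,  0.0709]), array([ 5.000e-04, -1.000e-04,  2.328e-01])) 85.64290106996987
```

```bash
python3 -m jog '[-0.002,0.009,0.02,0,0,0.12, -0.002,0.009,0.05,0,0,0.233, -0.002,0.009,0.07,0,0,0.233, -0.002,0.009,0.09,0,0,0.233, -0.002,0.009,0.11,0,0,0.233, -0.002,0.009,0.12,0,0,0.233, -0.002,0.009,0.128,0,0,0.233, -0.002,0.009,0.128,0,0,0.233]' 1
python3 -m jog '[0,0,0,0,0,0, 0,0,0,0,0,0, 0,0,0,0,0,0, 0,0,0,0,0,0, 0,0,0,0,0,0, 0,0,0,0,0,0]' -1 45
python3 - <<'E'
from h import *
p=snap('top','c.png'); a=cv2.imread('pics/c.png')
s=snap('scene','d.png'); b=cv2.imread('pics/d.png')
cv2.imwrite('pics/c1.png',np.hstack([cv2.resize(a[180:260,100:200],(400,320)),cv2.resize(b[130:210,280:380],(400,320))]))
E
```

```text
time: 3.3
tool_pos: [550.0, 363.9, 2.9]
tcp_rot: [-180.0, 0.0, 68.2]
ft_force: [-0.2, -0.9, -0.7]
finger_gap: 85.3
grip_force: 0.0
time: 4.05
tool_pos: [554.6, 365.6, 8.7]
tcp_rot: [179.6, -0.4, 68.2]
ft_force: [-0.4, -2.8, 15.9]
finger_gap: 30.9
grip_force: 45.4
```

View pics/c1.png

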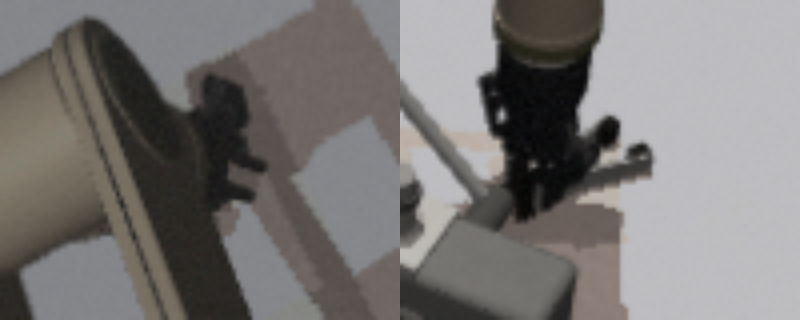

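```bash
python3 -m jog '[0,0,-0.01,0,0,0, 0,0,-0.03,0,0,0, 0,0,-0.06,0,0,0, 0,0,-0.09,0,0,0, 0,0,-0.12,0,0,0, 0,0,-0.12,0,0,0]' -1 45
python3 - <<'E'
from h import *
s=r.sense(); T=Ro.from_euler('xyz',s['tcp_rot'],degrees=True);t=np.array(s['tool_pos'])
ims=[]
for n in('top','scene'):
    p=snap(n,n+'1.png'); W=cloud(p).reshape(-1,3); q=T.inv().apply(W-t)
    m=(abs(q[:,0]-50)<110)&(abs(q[:,1])<45)&(q[:,2]>-75)&(q[:,2]<40)
    q=q[m]; print(n)
    for x0 in range(-20,140,10):
        k=(q[:,0]>=x0)&(q[:,0]<x0+10)
        if k.sum()>2: print(x0+5,k.sum(),np.round(np.percentile(q[k,1:],[3,97],axis=0),1).tolist())
    c=proj(p,[t])[0].astype(int); a=cv2.imread('pics/'+n+'1.png'); y,x=max(c[1]-50,0),max(c[0]-50,0)
    ims.append(cv2.resize(a[y:y+100,x:x+100],(400,400),interpolation=cv2.INTER_CUBIC))
cv2.imwrite('pics/e.png',np.hstack(ims))
E
```

```text
time: 4.9
tool_pos: [552.2, 365.2, 127.9]
tcp_rot: [179.8, -0.3, 68.2]
ft_force: [-0.2, -0.8, -1.3]
finger_gap: 30.3
grip_force: 44.7
top
-15 82 [[-26.3, -71.8], [43.4, -2.4]]
-5 64 [[-27.2, -70.1], [39.1, -2.3]]
5 12 [[24.9, -59.6], [39.9, -52.4]]
scene
-15 141 [[-42.5, -72.3], [42.1, 4.5]]
-5 91 [[-41.9, -69.3], [28.8, 2.4]]
5 61 [[-21.2, -67.8], [31.4, 0.3]]
15 9 [[-15.7, -73.7], [24.4, -3.3]]
25 8 [[-6.6, -11.4], [15.1, 10.7]]
35 10 [[-7.4, -10.7], [15.4, 6.0]]
45 13 [[12.5, -7.9], [18.2, 9.2]]
55 15 [[11.0, -11.5], [19.9, 8.3]]
65 21 [[7.4, -11.6], [21.7, 8.0]]
75 16 [[19.2, -12.3], [23.7, 7.5]]
85 18 [[-23.8, -11.3], [29.0, 10.1]]
95 34 [[-28.0, -12.8], [31.4, 10.1]]
105 48 [[-27.7, -13.0], [33.6, 9.9]]
115 12 [[-28.6, -12.3], [31.3, 8.1]]
```

View pics/e.png

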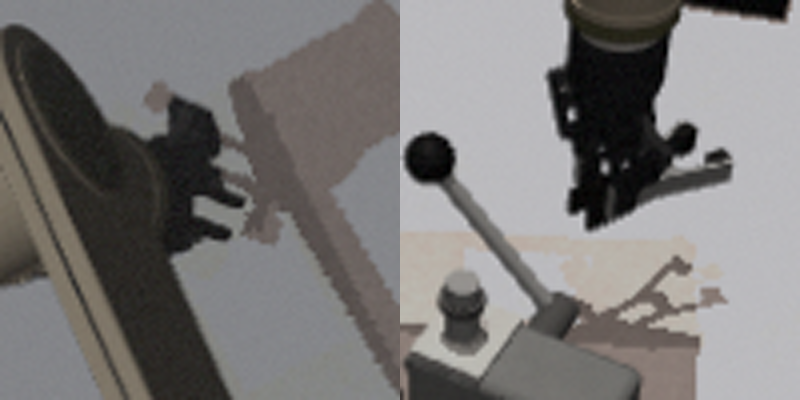

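```bash
cat >> h.py <<'E'
def rows(L):
    for w in L:
        d,a=delta(w[:3],w[3]); print(w,np.round(d,3).tolist(),np.round(a,3).tolist())
E
python3 - <<'E'
from h import *
rows([(530,340,150,68.2),(490,302,180,68.2),(450,262,205,68.2),(420,212,215,70),(405,155,215,74),(405,100,215,78),(405,45,215,82),(405,-10,215,86)])
E
```

```text
(530, 340, 150, 68.2) [-0.03, -0.01, -0.027] [0.0, -0.0, 0.001]
(490, 302, 180, 68.2) [-0.08, -0.033, -0.057] [0.0, -0.0, 0.001]
(450, 262, 205, 68.2) [-0.132, -0.055, -0.082] [0.0, -0.0, 0.001]
(420, 212, 215, 70) [-0.189, -0.064, -0.092] [0.0, -0.0, -0.031]
(405, 155, 215, 74) [-0.248, -0.057, -0.092] [0.0, -0.0, -0.101]
(405, 100, 215, 78) [-0.299, -0.037, -0.092] [0.0, -0.0, -0.17]
(405, 45, 215, 82) [-0.35, -0.016, -0.092] [0.0, -0.0, -0.24]
(405, -10, 215, 86) [-0.401, 0.004, -0.092] [0.0, -0.0, -0.31]
```

```bash
python3 -m jog '[-0.03,-0.01,-0.027,0,0,0, -0.08,-0.033,-0.057,0,0,0, -0.132,-0.055,-0.082,0,0,0, -0.189,-0.064,-0.092,0,0,-0.03, -0.248,-0.057,-0.092,0,0,-0.1, -0.299,-0.037,-0.092,0,0,-0.17, -0.35,-0.016,-0.092,0,0,-0.24, -0.401,0.004,-0.092,0,0,-0.31]' -1 45
python3 - <<'E'
from h import *
rows([(415,-60,215,89),(440,-115,215,93.2),(480,-160,215,93.2),(530,-195,215,93.2),(585,-205,200,93.2),(635,-205,170,93.2),(645,-205,130,93.2),(645,-205,85,93.2)])
E
```

```text
time: 6.0
tool_pos: [403.9, -11.4, 213.7]
tcp_rot: [-179.9, -0.0, 86.1]
ft_force: [1.2, -1.6, -1.0]
finger_gap: 30.8
grip_force: 44.9
(415, -60, 215, 89) [-0.048, 0.014, -0.001] [-0.002, -0.0, -0.05]
(440, -115, 215, 93.2) [-0.101, 0.043, -0.001] [-0.002, -0.0, -0.123]
(480, -160, 215, 93.2) [-0.143, 0.086, -0.002] [-0.002, -0.0, -0.123]
(530, -195, 215, 93.2) [-0.175, 0.138, -0.002] [-0.002, -0.0, -0.123]
(585, -205, 200, 93.2) [-0.181, 0.194, 0.013] [-0.002, -0.0, -0.123]
(635, -205, 170, 93.2) [-0.178, 0.244, 0.043] [-0.002, -0.0, -0.123]
(645, -205, 130, 93.2) [-0.177, 0.254, 0.083] [-0.002, -0.0, -0.123]
(645, -205, 85, 93.2) [-0.177, 0.254, 0.128] [-0.002, -0.0, -0.123]
```

```bash
python3 -m jog '[-0.048,0.014,0,0,0,-0.05, -0.101,0.043,0,0,0,-0.12, -0.143,0.086,0,0,0,-0.123, -0.175,0.138,0,0,0,-0.123, -0.181,0.194,0.013,0,0,-0.123, -0.178,0.244,0.043,0,0,-0.123, -0.177,0.254,0.083,0,0,-0.123, -0.177,0.254,0.128,0,0,-0.123]' -1 45
python3 -m jog '[0,0,0.01,0,0,0,0,0,0.018,0,0,0,0,0,0.018,0,0,0]'
python3 - <<'E'
from h import *
s=r.sense(); T=Ro.from_euler('xyz',s['tcp_rot'],degrees=True);t=np.array(s['tool_pos'])
ims=[]
for n in('top','scene'):
    p=snap(n,n+'2.png'); W=cloud(p).reshape(-1,3); q=T.inv().apply(W-t)
    m=(q[:,0]>20)&(q[:,0]<125)&(abs(q[:,1])<40)&(abs(q[:,2])<22)
    q=q[m]; print(n)
    for x0 in range(20,130,15):
        k=(q[:,0]>=x0)&(q[:,0]<x0+15)
        if k.sum()>2: print(x0+7,k.sum(),np.round(np.percentile(q[k,1:],[3,97],axis=0),1).tolist())
    W=W[(abs(W[:,0]-640)<25)&(W[:,1]<0)&(W[:,1]>-60)]
    for z in((110,120),(100,108)):
        P=W[(W[:,2]>z[0])&(W[:,2]<z[1])]
        if len(P)>5: print('plate',z,len(P),np.round(np.percentile(P,[3,50,97],axis=0)[:,:2],1).tolist(),np.round(np.polyfit(P[:,1]+50,P[:,0],1),3))
    c=proj(p,[t+[0,70,0]])[0].astype(int); a=cv2.imread('pics/'+n+'2.png'); y,x=max(c[1]-50,0),max(c[0]-50,0)
    ims.append(cv2.resize(a[y:y+100,x:x+100],(400,400),interpolation=cv2.INTER_CUBIC))
cv2.imwrite('pics/f.png',np.hstack(ims))
E
```

```text
time: 7.0
tool_pos: [646.0, -203.6, 83.6]
tcp_rot: [-179.9, -0.1, 93.1]
ft_force: [0.3, -0.9, -1.0]
finger_gap: 30.8
grip_force: 45.0
time: 7.38
tool_pos: [646.7, -204.6, 70.6]
tcp_rot: [179.9, 0.0, 93.0]
ft_force: [-0.3, 0.0, -1.4]
finger_gap: 30.5
grip_force: 45.1
top
27 20 [[-14.6, -16.1], [14.4, 6.4]]
42 30 [[-14.8, -15.8], [14.8, 1.6]]
57 59 [[-17.6, -15.8], [16.7, -7.3]]
72 59 [[-22.1, -17.5], [22.2, 5.9]]
87 28 [[-26.9, -14.5], [26.6, 8.3]]
102 62 [[-29.6, -16.7], [31.6, 5.1]]
117 42 [[-31.6, -15.8], [29.4, 6.0]]
plate (110, 120) 48 [[636.4, -48.1], [639.2, -24.9], [641.9, -2.0]] [-4.30000e-02  6.40185e+02]
plate (100, 108) 38 [[629.3, -46.9], [632.2, -21.4], [635.1, -1.1]] [-4.70000e-02  6.33865e+02]
scene
42 6 [[12.0, -16.6], [15.2, -3.3]]
57 53 [[0.3, -16.3], [20.9, 4.3]]
72 42 [[-1.5, -17.4], [24.6, 7.3]]
87 28 [[-21.5, -14.9], [29.1, 5.5]]
102 90 [[-22.3, -17.1], [32.5, 6.9]]
117 30 [[-25.1, -17.0], [33.0, 4.7]]
plate (110, 120) 48 [[636.5, -48.9], [640.8, -26.1], [644.4, -1.0]] [-6.00000e-02  6.41868e+02]
plate (100, 108) 38 [[630.4, -48.5], [636.8, -29.9], [644.9, -2.3]] [-9.50000e-02  6.39424e+02]
```

View pics/f.png

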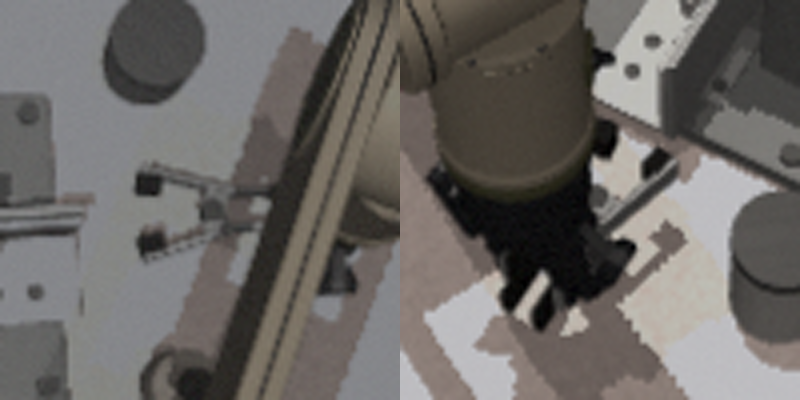

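```bash
python3 -m jog '[0.0,-0.0015,0.003,0,0,0, 0.01,-0.0015,0.003,0,0,0, 0.022,-0.0015,0.003,0,0,0, 0.034,-0.0015,0.003,0,0,0, 0.046,-0.0015,0.003,0,0,0, 0.056,-0.0015,0.003,0,0,0, 0.063,-0.0015,0.003,0,0,0, 0.063,-0.0015,0.003,0,0,0]' -1 45
python3 - <<'E'
from h import *
s=r.sense(); T=Ro.from_euler('xyz',s['tcp_rot'],degrees=True);t=np.array(s['tool_pos']); print(t,s['ft_force'],s['wrist_torque'])
ims=[]
for n in('top','scene'):
    p=snap(n,n+'3.png'); W=cloud(p).reshape(-1,3); q=T.inv().apply(W-t)
    for x0 in range(20,130,15):
        k=(q[:,0]>=x0)&(q[:,0]<x0+15)&(abs(q[:,1])<38)&(abs(q[:,2])<22)
        if k.sum()>2: print(n,x0+7,k.sum(),np.round(np.percentile(q[k,1:],[3,97],axis=0),1).tolist())
    c=proj(p,[t+[0,90,0]])[0].astype(int); a=cv2.imread('pics/'+n+'3.png'); y,x=max(c[1]-40,0),max(c[0]-40,0)
    ims.append(cv2.resize(a[y:y+80,x:x+80],(400,400),interpolation=cv2.INTER_CUBIC))
cv2.imwrite('pics/g.png',np.hstack(ims))
E
```

```text
time: 8.48
tool_pos: [641.3, -140.9, 66.3]
tcp_rot: [-180.0, 0.0, 93.1]
ft_force: [0.3, 0.2, -0.1]
finger_gap: 30.9
grip_force: 45.0
[ 641.32812336 -140.85867951   66.28923329] [ 0.28959192  0.24426077 -0.12495732] [-0.05244201  0.0122423  -0.00218439]
top 42 10 [[-14.1, -17.7], [14.9, -6.2]]
top 57 59 [[-17.5, -17.1], [15.7, -5.0]]
top 72 58 [[-22.4, -17.0], [22.2, 6.1]]
top 87 25 [[-26.6, -15.8], [25.8, 6.8]]
top 102 68 [[-29.2, -18.0], [30.0, 4.1]]
top 117 46 [[-31.5, -17.2], [30.0, 5.6]]
top 132 10 [[-5.8, -20.1], [-5.2, 17.8]]
scene 57 32 [[5.2, -16.5], [20.5, 4.3]]
scene 72 37 [[0.8, -15.8], [25.2, 8.1]]
scene 87 58 [[-2.5, -20.5], [28.2, 19.0]]
scene 102 92 [[-17.3, -17.2], [32.8, 15.8]]
scene 117 31 [[-17.5, -17.0], [33.0, 7.4]]
scene 132 20 [[7.4, -20.9], [9.3, 11.1]]
```

View pics/g.png

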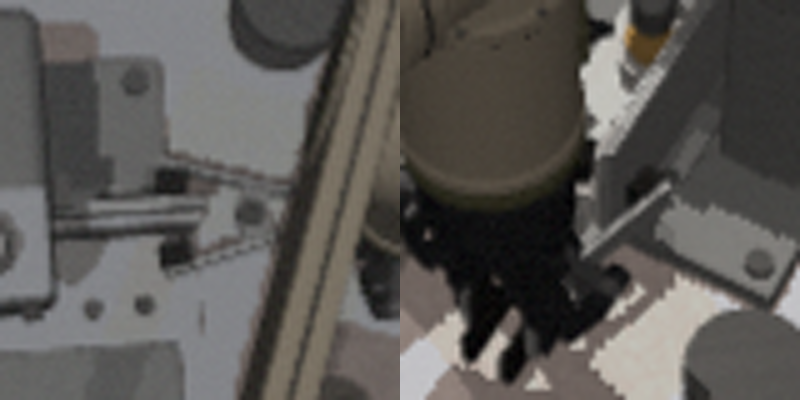

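```bash
python3 -m jog '[0,0,0.001,0,0,0, 0,0,0.002,0,0,0, 0,0,0.003,0,0,0, 0,0,0.003,0,0,0, 0,0,0.003,0,0,0, 0,0,0.003,0,0,0, 0,0,0.003,0,0,0]' 1
python3 - <<'E'
from h import *
for n in('top','scene'):
    p=snap(n,n+'4.png'); W=cloud(p).reshape(-1,3)
    a=np.radians(93.2); u=np.array([np.cos(a),np.sin(a)]);v=np.array([u[1],-u[0]])
    d=W[:,:2]-[638,-51]; x=d@u;y=d@v
    for x0 in range(-125,40,15):
        k=(x>=x0)&(x<x0+15)&(abs(y)<45)&(abs(W[:,2]-70)<26)
        if k.sum()>2: print(n,x0+7,k.sum(),np.round(np.percentile(np.c_[y,W[:,2]][k],[3,50,97],axis=0),1).tolist())
rows([(641,-141,110,93.2),(641,-141,150,93.2),(630,-170,215,93.2),(590,-190,250,93.2),(530,-190,250,93.2)])
E
```

```text
time: 9.45
tool_pos: [641.3, -141.4, 63.3]
tcp_rot: [180.0, 0.0, 93.0]
ft_force: [-0.6, -1.3, 0.5]
finger_gap: 85.4
grip_force: 0.0
top -43 32 [[-18.1, 59.9], [7.4, 76.3], [16.8, 80.3]]
top -28 70 [[-18.7, 71.1], [0.3, 76.2], [17.7, 80.6]]
top -13 25 [[-21.0, 64.0], [-17.3, 73.7], [20.0, 78.1]]
top 2 38 [[-22.2, 62.9], [14.3, 73.1], [22.4, 78.7]]
top 17 66 [[-23.7, 58.3], [-7.5, 74.0], [23.0, 78.1]]
top 32 11 [[-6.0, 57.5], [-5.7, 87.5], [-5.3, 94.8]]
scene -118 39 [[-30.8, 62.8], [-22.9, 78.0], [29.8, 85.0]]
scene -103 65 [[-30.0, 62.3], [-20.4, 82.0], [42.6, 88.9]]
scene -88 62 [[-44.5, 61.4], [-18.2, 80.4], [26.8, 85.0]]
scene -73 17 [[-23.9, 58.1], [-17.5, 76.1], [-15.8, 82.5]]
scene -28 33 [[1.1, 67.5], [13.2, 76.6], [19.9, 80.0]]
scene -13 23 [[16.4, 57.9], [20.4, 73.9], [22.1, 78.5]]
scene 2 104 [[-17.7, 49.9], [5.0, 69.5], [23.0, 92.3]]
scene 17 60 [[-18.7, 58.5], [11.9, 74.6], [25.4, 90.7]]
scene 32 19 [[5.4, 53.7], [6.3, 76.5], [7.2, 93.9]]
(641, -141, 110, 93.2) [0.0, -0.0, -0.047] [0.0, 0.0, -0.003]
(641, -141, 150, 93.2) [0.0, -0.0, -0.087] [0.0, 0.0, -0.003]
(630, -170, 215, 93.2) [-0.028, -0.013, -0.152] [0.0, 0.0, -0.003]
(590, -190, 250, 93.2) [-0.046, -0.054, -0.187] [0.0, 0.0, -0.003]
(530, -190, 250, 93.2) [-0.043, -0.114, -0.187] [0.0, 0.0, -0.003]
```

Run:
```python
from h import *
rows([(641,-141,110,93),(641,-141,165,93),(630,-141,225,100),(585,-125,260,110),(535,-105,280,120),(485,-75,295,130),(440,-40,297,140),(410,5,297,150)])
```

```text
(641, -141, 110, 93) [0.0, -0.0, -0.047] [0.0, 0.0, 0.001]
(641, -141, 165, 93) [0.0, -0.0, -0.102] [0.0, 0.0, 0.001]
(630, -141, 225, 100) [0.001, -0.011, -0.162] [0.0, 0.0, -0.122]
(585, -125, 260, 110) [0.019, -0.055, -0.197] [0.0, 0.0, -0.296]
(535, -105, 280, 120) [0.042, -0.104, -0.217] [0.0, 0.0, -0.471]
(485, -75, 295, 130) [0.075, -0.153, -0.232] [0.0, 0.0, -0.645]
(440, -40, 297, 140) [0.112, -0.196, -0.234] [0.0, 0.0, -0.82]
(410, 5, 297, 150) [0.158, -0.223, -0.234] [0.0, 0.0, -0.994]
```

```bash
python3 -m jog '[0,0,-0.047,0,0,0, 0,0,-0.102,0,0,0, 0.001,-0.011,-0.162,0,0,-0.122, 0.019,-0.055,-0.197,0,0,-0.296, 0.042,-0.104,-0.217,0,0,-0.471, 0.075,-0.153,-0.232,0,0,-0.645, 0.112,-0.196,-0.234,0,0,-0.82, 0.158,-0.223,-0.234,0,0,-0.994]' 1
python3 - <<'E'
from h import *
p=snap('scene','scene5.png');W=cloud(p).reshape(-1,3)
k=(W[:,0]>600)&(W[:,0]<680)&(W[:,1]<-20)&(W[:,1]>-160)&(W[:,2]>30)&(W[:,2]<100)
print('clamp',k.sum(),np.round(np.percentile(W[k],[2,50,98],axis=0),0).tolist())
rows([(400,50,297,160),(395,100,297,170),(397,136.2,297,180),(440,138.6,297,183.2),(480,140.8,297,183.2),(510,142.5,297,183.2),(526,143.4,297,183.2)])
E
```

```text
time: 10.55
tool_pos: [408.8, 5.1, 298.0]
tcp_rot: [180.0, 0.1, 150.2]
ft_force: [1.0, 1.5, 0.4]
finger_gap: 85.4
grip_force: 0.0
clamp 601 [[617.0, -157.0, 52.0], [642.0, -84.0, 75.0], [671.0, -29.0, 93.0]]
(400, 50, 297, 160) [0.026, 0.032, 0.001] [0.003, -0.001, -0.159]
(395, 100, 297, 170) [0.054, 0.074, 0.001] [0.003, -0.0, -0.334]
(397, 136.2, 297, 180) [0.07, 0.106, 0.002] [0.003, -0.0, -0.508]
(440, 138.6, 297, 183.2) [0.034, 0.129, 0.002] [0.003, -0.0, -0.564]
(480, 140.8, 297, 183.2) [-0.0, 0.15, 0.002] [0.003, -0.0, -0.564]
(510, 142.5, 297, 183.2) [-0.026, 0.167, 0.002] [0.003, -0.0, -0.564]
(526, 143.4, 297, 183.2) [-0.039, 0.175, 0.002] [0.003, -0.0, -0.564]
```

```bash
python3 -m jog '[0.026,0.032,0.001,0,0,-0.159, 0.054,0.074,0.001,0,0,-0.334, 0.07,0.106,0.001,0,0,-0.508, 0.034,0.129,0.001,0,0,-0.564, 0,0.15,0.001,0,0,-0.564, -0.026,0.167,0.001,0,0,-0.564, -0.039,0.175,0.001,0,0,-0.564, -0.039,0.175,0.001,0,0,-0.564]' 1
python3 -m jog '[0,0,0,0,0,0, 0,0,0,0,0,0, 0,0,0,0,0,0, 0,0,0,0,0,0, 0,0,0,0,0,0]' -1 50
python3 - <<'E'
from h import *
s=r.sense();print(s['tool_pos'],s['tcp_rot'],s['ft_force'])
# arc shifts in tool frame (yaw 183.2: tool x=-press x, z down)
for d in (0,5,10,20,30,40,50,55,57,59,61):
    a=np.radians(45-d); print(d,round(.14*(np.cos(a)-np.cos(np.pi/4)),4),round(.14*(np.sin(np.pi/4)-np.sin(a)),4))
E
```

```text
time: 11.6
tool_pos: [532.0, 136.5, 295.7]
tcp_rot: [-180.0, -0.1, -177.7]
ft_force: [-0.9, 0.9, -1.1]
finger_gap: 85.6
grip_force: 0.0
time: 12.22
tool_pos: [530.5, 143.6, 298.2]
tcp_rot: [179.3, 0.1, -177.3]
ft_force: [-5.0, 30.5, 6.4]
finger_gap: 31.7
grip_force: 48.9
[530.48758657 143.60563576 298.17193452] [ 1.79341739e+02  1.10297656e-01 -1.77348723e+02] [-4.98774944 30.47674471  6.40675656]
0 0.0 0.0
5 0.0083 0.009
10 0.0157 0.0187
20 0.0279 0.0398
30 0.0362 0.0628
40 0.0405 0.0868
50 0.0405 0.1112
55 0.0389 0.1233
57 0.0379 0.1281
59 0.0368 0.1329
61 0.0356 0.1376
```

```bash
python3 -m jog '[0,0.003,0,0,0,0, 0,0.007,0,0,0,0, 0.003,0.007,0,0,0,0, 0.006,0.007,0,0,0,0, 0.006,0.007,0,0,0,0, 0.006,0.007,0,0,0,0]' 1
python3 -m jog '[0,0,0,0,0,0, 0,0,0,0,0,0, 0,0,0,0,0,0, 0,0,0,0,0,0, 0,0,0,0,0,0, 0,0,0,0,0,0]' -1 50
```

```text
time: 12.98
tool_pos: [525.3, 143.1, 296.3]
tcp_rot: [-180.0, 0.0, -177.7]
ft_force: [-0.3, -0.5, -0.2]
finger_gap: 85.5
grip_force: 0.0
time: 13.72
tool_pos: [525.3, 143.6, 296.6]
tcp_rot: [180.0, 0.0, -177.7]
ft_force: [-0.7, 1.1, 3.7]
finger_gap: 31.8
grip_force: 49.3
```

```bash
python3 -m jog '[0.008,0,0.009,0,0,0, 0.016,0,0.019,0,0,0, 0.023,0,0.029,0,0,0, 0.028,0,0.04,0,0,0, 0.033,0,0.051,0,0,0, 0.036,0,0.063,0,0,0, 0.039,0,0.075,0,0,0, 0.04,0,0.087,0,0,0]' -1 50
python3 -m jog '[0.001,0,0.012,0,0,0, 0,0,0.024,0,0,0, -0.001,0,0.034,0,0,0, -0.002,0,0.041,0,0,0, -0.003,0,0.046,0,0,0, -0.003,0,0.046,0,0,0, -0.003,0,0.046,0,0,0]' -1 50
python3 - <<'E'
from h import *
p=snap('scene','s6.png'); W=cloud(p).reshape(-1,3)
for x in r.outline_of(p,'lever_knob')[:2]: print(x['bbox'],x['score'],np.round(np.nanmedian(W.reshape(420,560,3)[x['region']],0)))
P=W[(abs(W[:,0]-598)<14)&(abs(W[:,1]-62)<14)&(W[:,2]>265)&(W[:,2]<310)]
print('ram top z',np.round(np.percentile(P[:,2],[50,90,98]),1))
E
```

```text
time: 14.72
tool_pos: [485.2, 141.1, 209.6]
tcp_rot: [-179.9, 0.0, -177.7]
ft_force: [-3.7, -6.4, 14.6]
finger_gap: 31.7
grip_force: 53.6
time: 15.6
tool_pos: [489.4, 141.2, 164.0]
tcp_rot: [-180.0, 0.2, -177.7]
ft_force: [4.7, -5.3, 8.6]
finger_gap: 31.6
grip_force: 56.8
[261.9, 171.3, 305.9, 186.5] 0.8 [608. 143. 222.]
ram top z [280.8 285.8 287. ]
```

```bash
python3 -m jog '[-0.001,0,0.004,0,0,0, -0.001,0,0.004,0,0,0]' -1 50; python3 -m jog '[-0.001,0,0.004,0,0,0, -0.001,0,0.004,0,0,0]' -1 50
python3 - <<'E'
from h import *
p=snap('scene','s7.png'); W=cloud(p)
a=cv2.imread('pics/s7.png'); cv2.imwrite('pics/i.png',cv2.resize(a[130:290,220:380],(600,600),interpolation=cv2.INTER_CUBIC))
E
```

```text
time: 15.95
tool_pos: [490.5, 141.3, 161.0]
tcp_rot: [-180.0, 0.2, -177.7]
ft_force: [-0.3, -6.2, 15.5]
finger_gap: 31.6
grip_force: 57.7
time: 16.2
tool_pos: [492.7, 141.4, 158.5]
tcp_rot: [-180.0, 0.4, -177.8]
ft_force: [0.5, -5.4, 22.6]
finger_gap: 31.6
grip_force: 59.0
```

View pics/i.png

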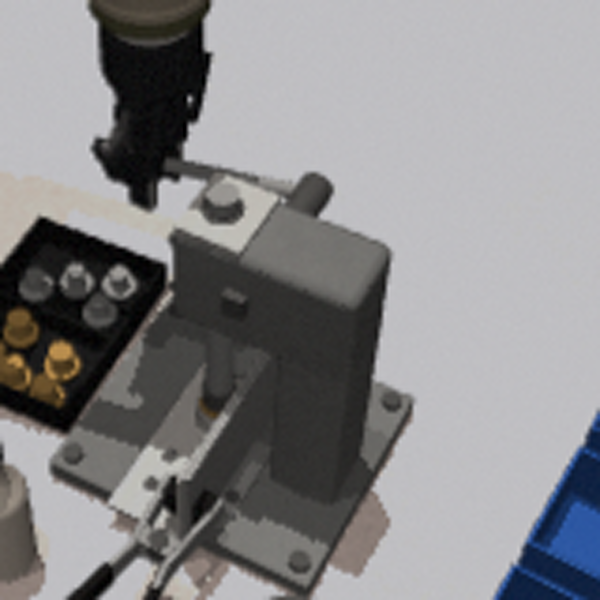

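```bash
python3 -m jog '[0,0,0.004,0,0,0, 0,0,0.006,0,0,0, 0,0,0.006,0,0,0]' -1 70
python3 - <<'E'
from h import *
p=snap('scene','s8.png'); W=cloud(p)
for d in r.outline_of(p,'lever')[:1]+r.outline_of(p,'bush')[:2]:
    q=W[d['region']]; print(d['score'],d['bbox'],np.round(np.nanpercentile(q,[5,50,95],axis=0)).tolist())
# rod angle: points between pivot and knob
c,s=np.cos(np.radians(3.2)),np.sin(np.radians(3.2)); Q=W.reshape(-1,3)-[600,62.2,0]; X=Q[:,0]*c+Q[:,1]*s; Y=-Q[:,0]*s+Q[:,1]*c;Z=Q[:,2]
k=(X>-80)&(X<5)&(abs(Y-85)<9)&(Z>180)&(Z<260); f=np.polyfit(X[k],Z[k],1); print('rod',k.sum(),np.degrees(np.arctan(f[0])),f)
k=(abs(X)<12)&(abs(Y)<12)&(Z>272)&(Z<310); print('ram top',k.sum(),np.percentile(Z[k],[25,50,75]) if k.sum() else '')
E
```

```text
time: 16.62
tool_pos: [493.6, 141.4, 155.4]
tcp_rot: [-180.0, 0.5, -177.7]
ft_force: [-9.0, -7.3, 39.7]
finger_gap: 31.6
grip_force: 67.2
0.57 [235.2, 258.2, 281.2, 308.8] [[616.0, -163.0, 55.0], [636.0, -93.0, 75.0], [670.0, -37.0, 83.0]]
rod 72 15.220788008993008 [  0.27208363 218.29957266]
ram top 78 [277.99031429 282.67032008 284.04773044]
```

```bash
python3 -m jog '[0.003,0,-0.019,0,0,0, 0.005,0,-0.036,0,0,0, 0.006,0,-0.06,0,0,0, 0.001,0,-0.084,0,0,0, -0.007,0,-0.107,0,0,0, -0.018,0,-0.126,0,0,0, -0.025,0,-0.135,0,0,0, -0.025,0,-0.135,0,0,0]' -1 50
python3 -m jog '[0,0,0,0,0,0, 0,0,0,0,0,0, 0,0,0,0,0,0, 0,0,0,0,0,0, 0,0,0,0,0,0]' 1
```

```text
time: 17.77
tool_pos: [514.6, 143.0, 284.0]
tcp_rot: [180.0, -0.1, -177.7]
ft_force: [-6.5, -1.5, 6.8]
finger_gap: 31.6
grip_force: 62.9
time: 18.4
tool_pos: [515.3, 142.9, 284.3]
tcp_rot: [180.0, 0.0, -177.7]
ft_force: [0.4, 0.1, 0.7]
finger_gap: 85.6
grip_force: 0.0
```

```bash
python3 -m jog '[0.01,0,0,0,0,0, 0.04,0,0,0,0,0, 0.08,0,0,0,0,0, 0.12,0.02,0,0,0,0, 0.12,0.07,0,0,0,0, 0.12,0.13,0,0,0,0, 0.11,0.19,0,0,0,0, 0.11,0.19,0,0,0,0]' 1
python3 - <<'E'
from h import *
c,s=np.cos(np.radians(3.2)),np.sin(np.radians(3.2))
ims=[]
for n,tag in(('top','9'),('scene','9')):
    p=snap(n,n+'9.png'); 
    for nm,W in(('before',np.load(n+'0.npz')['W'].reshape(-1,3)),('after',cloud(p).reshape(-1,3))):
        Q=W-[600,62.2,0]; X=Q[:,0]*c+Q[:,1]*s; Y=-Q[:,0]*s+Q[:,1]*c;Z=Q[:,2]
        k=(X>-110)&(X<-40)&(abs(Y-85)<22)&(Z>290)&(Z<345);P=W[k]
        from scipy.optimize import least_squares
        kn=least_squares(lambda v:np.linalg.norm(P-v,axis=1)-17,[525,143,318],loss='soft_l1').x if k.sum()>10 else 0
        k2=(abs(X)<12)&(abs(Y)<12)&(Z>272)&(Z<320)
        k3=(abs(X)<17)&(Y<5)&(Y>-18)&(Z>35)&(Z<75)
        k4=(X>-45)&(X<-20)&(Y>-110)&(Y<-30)&(Z>18)&(Z<32)
        g=lambda m,v:np.round(np.percentile(v[m],[10,50,90]),1).tolist() if m.sum()>3 else None
        print(n,nm,'knob',np.round(kn,1),'ram',g(k2,Z),'bush',k3.sum(),g(k3,Z),'foot X',g(k4,X))
        for o,x,y in(('bottle',(490,560),(-155,-80)),('tin',(720,810),(-150,-60))):
            m=(W[:,0]>x[0])&(W[:,0]<x[1])&(W[:,1]>y[0])&(W[:,1]<y[1])&(Z>60)&(Z<170); print('  ',o,np.round(W[m].mean(0),1))
    a=cv2.imread('pics/'+n+'9.png'); ims.append(a)
cv2.imwrite('pics/j.png',np.hstack([cv2.resize(ims[0][150:270,200:320],(400,400),interpolation=cv2.INTER_CUBIC),cv2.resize(ims[1][180:300,215:335],(400,400),interpolation=cv2.INTER_CUBIC)]))
E
```

```text
time: 19.4
tool_pos: [396.3, 331.3, 282.8]
tcp_rot: [-180.0, -0.1, -177.4]
ft_force: [-0.2, -0.3, -0.2]
finger_gap: 85.3
grip_force: 0.0
top before knob [524.8 143.3 318.3] ram [299.8, 311.2, 314.1] bush 0 None foot X [-41.0, -30.8, -21.8]
   bottle [ 522.4 -115.9  111. ]
   tin [ 759.3 -101.6   87.7]
top after knob [524.8 143.5 318.1] ram [299.8, 311.2, 314.0] bush 0 None foot X [-41.4, -31.0, -21.9]
   bottle [ 522.5 -115.9  111.3]
   tin [ 759.4 -101.7   87.6]
scene before knob [526.4 144.  317.3] ram [277.9, 303.5, 313.7] bush 62 [41.3, 59.4, 63.0] foot X [-41.7, -30.9, -22.2]
   bottle [ 530.4 -127.4  105.4]
   tin [ 764.7 -107.4   87. ]
scene after knob [526.1 144.  317.6] ram [278.8, 304.1, 313.7] bush 57 [41.3, 48.1, 51.0] foot X [-41.9, -30.2, -21.9]
   bottle [ 530.5 -127.5  105.3]
   tin [ 764.6 -107.3   87. ]
```

View pics/j.png

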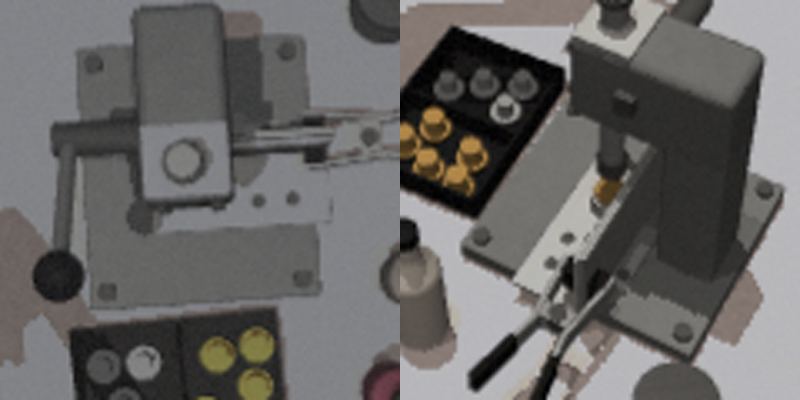

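The clamp is on both plates and level. The bush is about 11–12 mm lower, the ram travelled about 28.5 mm, and the knob is back at its rest position. The bottle and tin have not moved, so I'm handing in.

```bash
python3 -c "
from bench import r
print(r.hand_in())"
```

```text
the job is handed in; nothing more can be done
None
```

I handed the job in at about 19.4 s: the large clamp is level on the backstop's free end, squeezing bracket and backstop together, the bush looks pressed fully home by camera and force readings, and the lever is back up. The bottle, tin and bracket stayed put; I didn't re-measure the small clamp or tray, but nothing came near them.

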